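Portion two tablets into the sample dish

ROBOT

A 6-joint arm with a two-finger parallel gripper is mounted at the origin on the work surface. World frame = base frame: x ahead of the robot, y to its left, z up, the work surface at z = 0. Lengths are in m, angles in rad, forces in N, time in s.
With the tool pointing down it reaches from about 0.35 to 0.975 m from the base axis. Payload 17.4 kg.
Tool frame: the origin (TCP) lies on the centre line of the jaws, within the pads' length; the fingertips stand 17 mm ahead of it and the grasp point (between the pads) lies 2 mm behind it (manip.tcp_to_tips is the distance from the TCP to the fingertips, in m); z points along the fingers, y is the line along which they close (so a half turn about z gives the same grasp; the last joint's range is limited). The gripper opens to 85 mm and grips with 20 to 120 N. Pads are 22 mm wide; open, the fingers measure 114 mm over their backs; the gripper's body (76 mm by 85 mm) begins 54 mm behind the grasp point. The pads swing forward as they close: fully open they stand 13 mm farther back than shut.
Start: joints at [-1.173, 0.116, 1.442, -0, 1.584, -0.038], TCP at [0.285, -0.612, 0.217] pointing down, gripper open.
Joint ranges: [-2.83, 2.83], [-0.83, 2.19], [0.07, 2.5], [-1.14, 4.28], [0.01, 3], [-2.97, 2.97]. Speed limits (rad/s): [1.89, 1.89, 2.22, 3.14, 3.14, 3.14].

INTERFACE

Orientations are given as a unit quaternion [w, x, y, z].
In Python, from cell import manip, claw, ik, imaging, job gives the robot as it stands. Calls block until the motion is done:
- manip.goto(position, orientation): joint-space move of the TCP to a pose.
- manip.servo_line(position, rotation=None, speed=0.15, contact_N=None): straight line of the TCP; rotation=None keeps the orientation; speed is the mean speed in m/s. With contact_N (N) it stops when the force on the tool has changed by that much, and returns True; else False.
- manip.goto_joints(angles): joint-space move.
- claw.move_gripper(opening, strength=None): finger opening in m; strength is the grip in N (None keeps the last); returns when the fingers have stopped.
- manip.pause(seconds).
- ik(position, orientation): joint angles nearest the present ones, or None.
- imaging.camera(name): name is "scene" or "top" or "wrist"; returns a dict with "pixels" (480x640x3 uint8, red, green, blue), "depth" (480x640 float32, m along the optical axis (not along the pixel's ray), 0 where there is no reading), "camera_matrix" (3x3 intrinsics, pixels), "eye" and "attitude" of the camera in the world. Camera axes: x right, y up, looking along -z (the intrinsics and any distortion apply to the point x, -y, -z); pixel columns grow to the right and rows downward; lengths in m; the calibration is good to about 2 mm. The wrist camera is an equidistant fisheye: a pixel r from the principal point sees the ray r / f radians off the axis. A picture is of the moment at which its call begins.
A pose or a line that the arm cannot do raises manip.Unreachable and nothing moves.
- job.hand_in(): hands the job in; it is judged then, once.
Readings, each from a call of its own:
- manip.current_t(): time.
- manip.current_q(): joint angles.
- manip.current_dq(): joint speeds.
- manip.current_effort(): joint torques, N m.
- manip.current_position(): TCP position.
- manip.current_tcp_rot(): TCP orientation.
- manip.current_contact_force(): force on the tool from outside, world axes, zero at the start.
- manip.current_wrist_torque(): the same for the moment, N m.
- manip.current_opening(): finger opening in m.
- manip.current_grip_force(): force on a finger pad.
Only numpy, scipy, OpenCV 4.12 (cv2) and the standard library are available. Lean on these libraries where they do the work, as an engineer would, in place of code of your own. Each camera call takes 0.05 s, during which the arm holds its last target. There are 200 camera calls.

TASK

Stand the sample dish on the table under the outlet of the tablet dispenser and let go of it. Then squeeze the trigger fully against its fixed grip between the fingers and release it fully, twice, so that exactly two tablets drop into the dish and the others stay in the magazine. Do not force the grip, and leave the beaker, jar and bottle where they stand.

Things in the scene. Friction and masses are not known exactly. Their poses are not given: they have to be found in the camera images.
- dispenser: Grey bench dispenser for tablets, fixed to the table. Origin on the table; its front (-x) faces the robot at yaw 0. In its frame, mm: foot x -50..70, y 0..150; column x -45..45, y 7..137, 80 high; cover y 5..65, top at 102. A deck (underside z 60, top z 70) overhangs to y -52, its side walls (top z 88) to y -70; the table below is free for y under 0. The handle stands at y 75.
- outlet (a point): Point on the table under the outlet where the dish centre must stand: dispenser frame (0, -78, 0) mm.
- magazine (a point): Centre of the foot of the magazine: dispenser frame (0, -30, 70) mm. Four upright strips with a collar on top, 49 mm wide, z 86..169, hold four tablets stacked on the deck. A full squeeze of the trigger pushes the lowest tablet off the deck to -y and it falls at the outlet; on full release the pusher draws back and the next tablet drops into its place.
- lamp_bar (a point): Middle of the lower front edge of the fixed white lamp bar, 290 mm above the table over the handle: dispenser frame (-75, 85, 290) mm. The bar runs 200 mm along y, 34 mm deep to +x, 20 mm high, on a post at x 50, y 20. It blocks a tool coming straight down on the handle; come in before it (-x side), leaning like the handle.
- grip: Fixed black grip bar, 26 x 14 x 105 mm (x, y, z). Origin at the centre of its foot, dispenser frame (0, 75, 80) mm; its z axis runs up the bar to its free end and leans 35 degrees from vertical to the dispenser's front (-x); its y axis is the dispenser's and points to the trigger. The tool comes in end-on along -z of this frame, closing along y.
- grip_mid (a point): Point on the grip's middle line 85 mm up from its foot, 20 mm from its free end: a good height for the pads. The outer face of the grip is 7 mm to -y. It must not be pressed with more than 80 N; 20 N of grip is plenty.
- trigger (a joint): Angle of the sprung steel trigger (24 wide, 8 thick, 92 mm long from its hinge), rad: 0 released, leaning 0.30 rad away from the grip; 0.30 fully squeezed, parallel to the grip with a 4 mm gap. At its end the two measure 54 mm over both outer faces when released, 26 mm when squeezed; only the trigger moves, so the gripper must follow to the grip's side as it closes.
- trigger_hinge (a point): On the trigger's hinge axis, at (0, 15, 0) mm in the grip's frame; the axis is parallel to the grip's x. It takes 3 N at the trigger's end to start and 7 N to hold it fully squeezed; it springs back by itself.
- trigger_end (a point): Middle of the trigger's free end, on its centre plane.
- dish: Round aluminium dish, 100 mm across the rim, 25 mm high, wall 3 mm, floor 4 mm, about 120 g, with a black upright fin for lifting. Origin at the centre of its underside; the fin lies to its -x.
- dish_fin (a point): Point to grip on the fin, 85 mm from the dish's centre to its -x, 36 mm above the dish's underside. The fin is 34 mm long (along the dish's x), 12 mm thick (along y), z 2..50 mm.
- tablet1: Lowest white tablet in the magazine, 30 mm diameter, 12 mm high, 15 g; origin at the centre of its underside.
- tablet2: Second tablet from below, alike.
- tablet3: Third tablet, alike; stays in the magazine.
- tablet4: Top tablet, alike; stays in the magazine.
- beaker: Bystander: white plastic beaker, 80 mm across, 100 mm high; origin under its centre.
- jar: Bystander: glass jar, 70 mm across, 100 mm high; origin under its centre.
- bottle: Bystander: amber bottle, 60 mm across, 160 mm high; origin under its centre.
Mind the look-alikes: they are no part of the job. Of the things that look like the dish, the largest one is meant.

How it is judged:
By the outcome, as a careful person would: the job done as asked, in the order asked, and still so for the second after the job is handed in, with the robot touching nothing.
It also fails if it takes over 72 s, if anything falls off the work surface, if the arm or the gripper's body presses on something with over 40 N, if the wrist force passes 120 N, or if a joint passes its speed limit or range.

## Working session

There is one attempt and no reset: what is moved stays moved. The work goes in short steps, each a Python script; the robot and the scene stay as the last script left them, time stands still between calls to the robot, and variables do not carry over. Pictures are saved under pics/ and viewed, at most 10 in all, crops included, and the job is handed in when it is done.

```bash
ls; mkdir -p pics; cat > h.py <<'E'
import numpy as np, cv2
from scipy.spatial.transform import Rotation as R
from cell import manip, claw, ik, imaging, job
def quat(M):
    q=R.from_matrix(M).as_quat(); return [q[3],q[0],q[1],q[2]]
def mat(q):
    q=np.asarray(q,float)
    return q if q.shape==(3,3) else R.from_quat([q[1],q[2],q[3],q[0]]).as_matrix()
def snap(n,save=None):
    c=imaging.camera(n)
    if save: cv2.imwrite('pics/'+save,c['pixels'][:,:,::-1])
    return c
def cloud(c):
    "world points of every pixel from depth (pinhole)"
    K=np.array(c['camera_matrix']);v,u=np.mgrid[:480,:640]
    d=c['depth'];p=np.stack([(u-K[0,2])/K[0,0]*d,-(v-K[1,2])/K[1,1]*d,-d],-1)
    return p@mat(c['attitude']).T+np.array(c['eye'])
def onplane(c,uv,z):
    K=np.array(c['camera_matrix']);uv=np.atleast_2d(uv)
    r=np.stack([(uv[:,0]-K[0,2])/K[0,0],-(uv[:,1]-K[1,2])/K[1,1],-np.ones(len(uv))],-1)@mat(c['attitude']).T
    e=np.array(c['eye']);return e+r*((z-e[2])/r[:,2])[:,None]
E
python3 - <<'E'
from h import *
for n in("scene","top"):
    c=snap(n,n+'0.png');np.savez('/tmp/'+n,**c)
    print(n,c['camera_matrix'],c['eye'],c['attitude'],(c['depth']>0).mean(),[k for k in c])
print(manip.current_t())
E
```

```text
pics
scene [[604.96327953   0.         318.20232331]
 [  0.         604.96327953 235.17021211]
 [  0.           0.           1.        ]] [ 1.2070576  -0.23449602  1.35817029] [0.7700459  0.21769844 0.16599379 0.57626622] 0.9960188802083333 ['pixels', 'depth', 'camera_matrix', 'eye', 'attitude']
top [[601.6716888    0.         322.64064954]
 [  0.         601.6716888  249.15356513]
 [  0.           0.           1.        ]] [ 0.42463971 -0.05183589  1.74291176] [-0.6965333  -0.03026966  0.01533336  0.71672171] 0.99599609375 ['pixels', 'depth', 'camera_matrix', 'eye', 'attitude']
0.1
```

View pics/scene0.png

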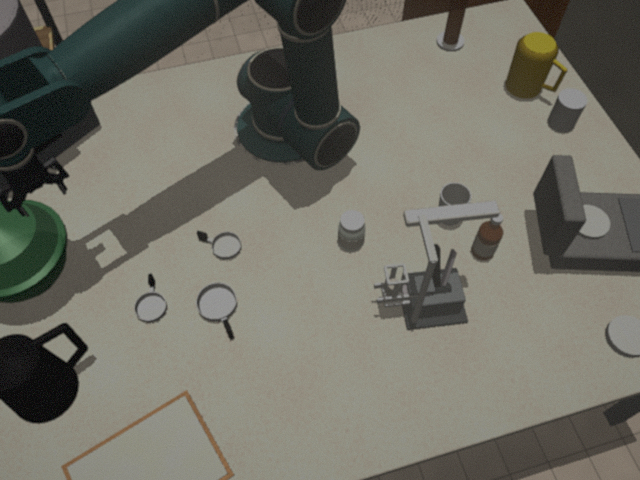

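View pics/top0.png

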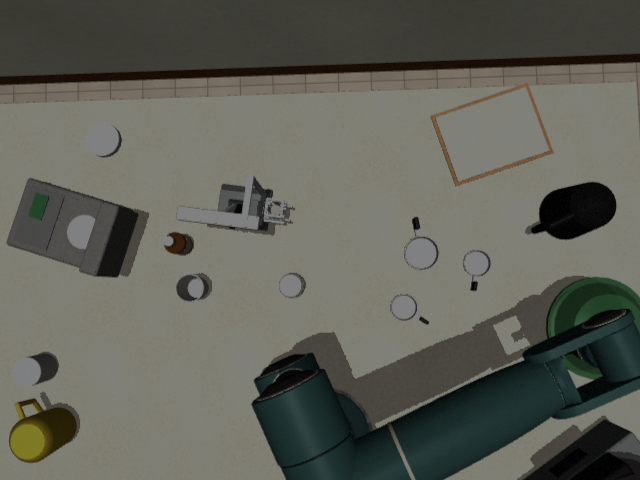

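The scene view shows the dispenser near (435,295), with the lamp bar at (450,213) and the magazine at (395,280). The top view shows the largest dish at (421,252) with its fin at (416,224), the magazine collar near (277,210) and the bar from (180,212) to (260,223). Next I measure these from depth and colour.

```bash
python3 - <<'E'
from h import *
t=dict(np.load('/tmp/top.npz'));s=dict(np.load('/tmp/scene.npz'))
ct,cs=cloud(t),cloud(s)
for n,c,p in(("top",t,ct),("scene",s,cs)):
    reg=(abs(p[...,0]-.5)<.35)&(abs(p[...,1]-.2)<.25)
    z=p[...,2][reg]; print(n,'table z',np.median(p[...,2][reg&(p[...,2]<.02)]))
    h,e=np.histogram(z[z>.015],bins=np.arange(.0,.34,.01));print(list(h))
    for lo,hi in((.295,.33),(.155,.18)):
        m=reg&(p[...,2]>lo)&(p[...,2]<hi); q=p[m]
        if len(q)<5: continue
        print(lo,len(q),q.mean(0),q.min(0),q.max(0),cv2.minAreaRect(q[:,:2].astype(np.float32)*1000))
for nm,c,p in(("top",t,ct),("scene",s,cs)):
    g=c['pixels'].astype(int)
    # dish: rim z ~.025
    m=((p[...,2]>.015)&(p[...,2]<.06)&(abs(p[...,0]-.45)<.25)&(p[...,1]<-.12)&(p[...,1]>-.55)).astype(np.uint8)
    n,l,st,ce=cv2.connectedComponentsWithStats(m)
    for i in range(1,n):
        if st[i,4]>15:
            q=p[l==i];print(nm,st[i],q.mean(0).round(4),q.min(0).round(4),q.max(0).round(4),g[l==i].mean(0).round())
a=t['pixels'][165:250,165:305,::-1];b=s['pixels'][190:340,360:510,::-1]
cv2.imwrite('pics/crop.png',np.vstack([cv2.resize(a,(494,300),interpolation=3)[:, :],np.zeros((4,494,3),np.uint8)]))
cv2.imwrite('pics/crop.png',np.hstack([cv2.resize(a,(420,255),interpolation=cv2.INTER_CUBIC),cv2.resize(b,(380,380),interpolation=cv2.INTER_CUBIC)[:255]]) if 0 else np.hstack([cv2.copyMakeBorder(cv2.resize(a,(420,255),interpolation=cv2.INTER_CUBIC),0,125,0,0,0),cv2.resize(b,(380,380),interpolation=cv2.INTER_CUBIC)]))
E
```

```text
top table z -0.0010200628021883595
[np.int64(0), np.int64(73), np.int64(63), np.int64(56), np.int64(77), np.int64(91), np.int64(192), np.int64(466), np.int64(403), np.int64(595), np.int64(460), np.int64(202), np.int64(96), np.int64(49), np.int64(46), np.int64(144), np.int64(239), np.int64(174), np.int64(165), np.int64(162), np.int64(156), np.int64(126), np.int64(76), np.int64(30), np.int64(17), np.int64(14), np.int64(12), np.int64(16), np.int64(8), np.int64(42), np.int64(909), np.int64(559), np.int64(7)]
0.295 1503 [0.60517553 0.21104651 0.30881871] [0.21294733 0.05357051 0.29511697] [0.70515159 0.32963943 0.32651684] ((445.1383056640625, 196.83340454101562), (494.6958923339844, 203.4879913330078), 10.38882827758789)
0.155 497 [0.43322911 0.13613229 0.16701729] [0.15541145 0.00071217 0.15500668] [0.69821451 0.40385871 0.17989971] ((419.30438232421875, 150.027099609375), (492.0191955566406, 335.4751892089844), 26.08817481994629)
scene table z -0.0018175524559111977
[np.int64(0), np.int64(140), np.int64(227), np.int64(240), np.int64(261), np.int64(328), np.int64(491), np.int64(1160), n
[... 1665 characters left out ...]
5] [ 0.3443 -0.2187  0.0182] [ 0.3295 -0.2362  0.0152] [ 0.368  -0.2056  0.0227] [114. 112. 106.]
scene [211 237   5  13  20] [ 0.3515 -0.2756  0.0175] [ 0.3374 -0.2815  0.0151] [ 0.3706 -0.2668  0.0208] [98. 97. 91.]
scene [148 274   7  13  73] [ 0.4239 -0.4431  0.0309] [ 0.4073 -0.4509  0.0161] [ 0.4375 -0.4369  0.0424] [43. 42. 39.]
scene [196 282  41  56 343] [ 0.5457 -0.2955  0.0275] [ 0.4691 -0.349   0.0151] [ 0.6225 -0.2503  0.0535] [89. 88. 84.]
scene [144 291  22  22  49] [ 0.4704 -0.4363  0.0184] [ 0.4451 -0.467   0.0152] [ 0.5123 -0.419   0.0265] [110. 109. 105.]
scene [146 314  17   8  22] [ 0.5225 -0.4527  0.0185] [ 0.5146 -0.4716  0.0151] [ 0.5268 -0.4321  0.0235] [98. 98. 96.]
```

View pics/crop.png

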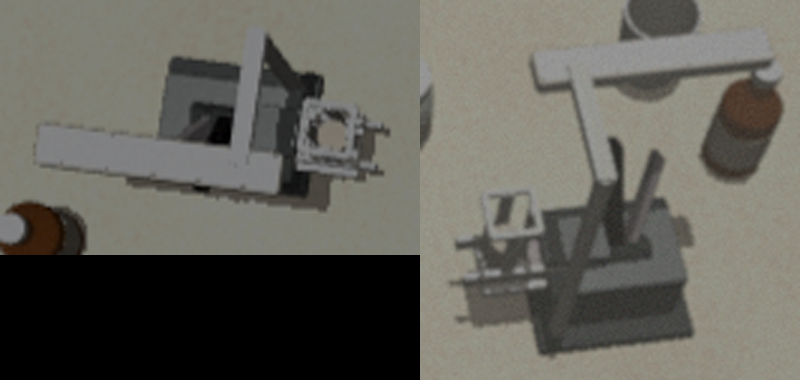

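The crop shows the bar (38..280, 125..192) and the white collar square (300..360, 97..165) clearly. I'll fit both of them, plus the dish rim circle and the fin.

```bash
cat > fit.py <<'E'
from h import *
t=dict(np.load('/tmp/top.npz'));s=dict(np.load('/tmp/scene.npz'))
def rect(c,p,mask,z,k):
    m=cv2.morphologyEx(mask.astype(np.uint8),cv2.MORPH_OPEN,np.ones(k,np.uint8))
    n,l,st,ce=cv2.connectedComponentsWithStats(m);i=1+st[1:,4].argmax()
    v,u=np.nonzero(l==i);P=onplane(c,np.c_[u,v],z)
    r=cv2.minAreaRect((P[:,:2]*1000).astype(np.float32));return P.mean(0),r,len(u)
est=[]
for n,c in(("top",t),("scene",s)):
    p=cloud(c);W=c['pixels'].min(2)
    reg=(p[...,0]>.42)&(p[...,0]<.75)&(p[...,1]>-.02)&(p[...,1]<.4)
    print(n,'bar',rect(c,p,reg&(p[...,2]>(.29 if n=="top" else .303))&(p[...,2]<.33),.31,(3,25)))
    print(n,'collar',rect(c,p,reg&(p[...,1]<.12)&(p[...,2]>.155)&(p[...,2]<.18),.169,(1,1)))
    m=reg&(p[...,2]>.065)&(p[...,2]<.115)
    # dish
    d=(p[...,2]>.012)&(p[...,2]<.032)&(abs(p[...,0]-.525)<.065)&(p[...,1]<-.235)&(p[...,1]>-.37)&(c['pixels'].min(2)>55)
    v,u=np.nonzero(d);P=onplane(c,np.c_[u,v],.025)[:,:2]
    h=cv2.convexHull((P*1000).astype(np.float32)).astype(np.float32);print(n,'dish',cv2.fitEllipse(h),cv2.minEnclosingCircle(h))
    f=(p[...,2]>.03)&(p[...,2]<.06)&(p[...,0]>.55)&(p[...,0]<.65)&(p[...,1]<-.24)&(p[...,1]>-.35)&(c['pixels'].max(2)<60)
    v,u=np.nonzero(f);P=onplane(c,np.c_[u,v],.05);print(n,'fin',P.mean(0),cv2.minAreaRect((P[:,:2]*1000).astype(np.float32)),len(u),p[f].mean(0))
E
python3 fit.py
```

```text
top bar (array([0.59963407, 0.22688331, 0.31      ]), ((600.2040405273438, 227.64939880371094), (200.82177734375, 34.722206115722656), 81.11421203613281), 1087)
top collar (array([0.63961279, 0.09645743, 0.169     ]), ((639.1314697265625, 101.85067749023438), (39.75017547607422, 49.61693572998047), 81.54959106445312), 116)
top dish ((520.4765625, -301.3522644042969), (98.5599594116211, 129.00759887695312), 128.53428649902344) ((526.0388793945312, -310.3768005371094), 63.62153244018555)
top fin [ 0.60121852 -0.28307323  0.05      ] ((600.9548950195312, -282.94354248046875), (33.861488342285156, 13.802035331726074), 9.0874662399292) 58 [ 0.60158645 -0.28355448  0.04643364]
scene bar (array([0.60464756, 0.22141561, 0.31      ]), ((606.6455688476562, 226.27468872070312), (197.53103637695312, 34.43986129760742), 80.8218765258789), 997)
scene collar (array([0.6445039 , 0.09604761, 0.169     ]), ((644.2011108398438, 101.20474243164062), (42.942588806152344, 51.1773567199707), 81.17471313476562), 185)
scene dish ((524.0150146484375, -299.0802001953125), (96.9164047241211, 107.52556610107422), 91.71171569824219) ((528.062744140625, -298.4314270019531), 56.47960662841797)
scene fin [ 0.61014076 -0.28617441  0.05      ] ((609.5702514648438, -286.2503356933594), (39.24765396118164, 8.90931510925293), 8.062883377075195) 60 [ 0.60846499 -0.28632081  0.04627589]
```

```bash
cat >> h.py <<'E'
def down(a):
    "tool down, its y at world angle a (deg)"
    a=np.radians(a);y=np.array([np.cos(a),np.sin(a),0]);z=np.array([0,0,-1.]);return quat(np.c_[np.cross(y,z),y,z])
def fishray(c,uv):
    K=np.array(c['camera_matrix']);uv=np.atleast_2d(uv).astype(float)
    a=np.c_[(uv[:,0]-K[0,2])/K[0,0],-(uv[:,1]-K[1,2])/K[1,1]];th=np.hypot(*a.T)+1e-9
    r=np.c_[a*(np.sin(th)/th)[:,None],-np.cos(th)];return r@mat(c['attitude']).T
def fishplane(c,uv,z):
    e=np.array(c['eye']);r=fishray(c,uv);return e+r*((z-e[2])/r[:,2])[:,None]
def report():
    print('t',round(manip.current_t(),2),'p',np.round(manip.current_position(),4),'F',np.round(manip.current_contact_force(),1),'o',round(manip.current_opening(),4),'g',round(manip.current_grip_force(),1))
E
python3 - <<'E'
from h import *
manip.servo_line([.285,-.612,.32],speed=.3)
cand=[(np.abs(np.array(q)-manip.current_q()).max(),a) for a in(100,-80) if (q:=ik([.60,-.285,.24],down(a))) is not None];print(cand)
manip.goto([.60,-.285,.24],down(min(cand)[1]))
c=snap('wrist','w1.png');np.savez('/tmp/w1',**c);report()
print(c['eye'],c['attitude'],c['camera_matrix'],manip.current_q(),manip.current_tcp_rot())
E
```

```text
[(np.float64(2.1894151325141977), 100), (np.float64(0.9521775210755952), -80)]
t 2.33 p [ 0.5996 -0.2859  0.2401] F [-0.1 -0.6 -1. ] o 0.0853 g 0.0
[ 0.67051804 -0.27365593  0.39680614] [ 0.75779852 -0.10942761  0.09202988 -0.6366298 ] [[371.64829954   0.         321.00403074]
 [  0.         371.64829954 235.56317075]
 [  0.           0.           1.        ]] [-4.83260750e-01  8.76754406e-02  1.43473791e+00 -1.69679082e-04
  1.61903462e+00  9.13959593e-01] [1.10381794e-04 9.96236634e-01 8.66750008e-02 1.51704441e-05]
```

View pics/w1.png

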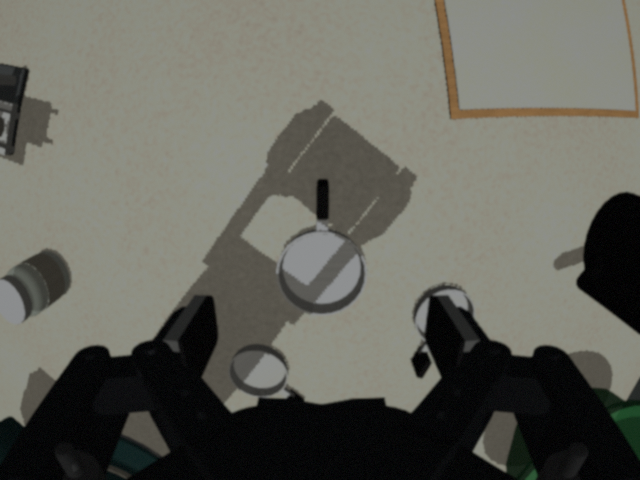

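The wrist view shows the dish at (322,270) with its fin at (322,200), and the empty table around them.

```bash
cat > dish.py <<'E'
from h import *
def fcloud(c):
    v,u=np.mgrid[:480,:640];uv=np.c_[u.ravel(),v.ravel()];r=fishray(c,uv)
    f=-mat(c['attitude'])[:,2];return (np.array(c['eye'])+r*(c['depth'].ravel()/(r@f))[:,None]).reshape(480,640,3)
def circ(P,r=.05):
    from scipy.optimize import least_squares
    return least_squares(lambda x:np.hypot(P[:,0]-x[0],P[:,1]-x[1])-r,np.median(P,0),loss='soft_l1',f_scale=.002)
def meas(c,p,f,c0,f0):
    px=c['pixels'];near=lambda q,r:np.hypot(p[...,0]-q[0],p[...,1]-q[1])<r
    d=near(c0,.058)&(p[...,2]>.017)&(p[...,2]<.033)
    d&=~near(f0,.03)
    v,u=np.nonzero(d);P=f(c,np.c_[u,v],.025)[:,:2];h=cv2.convexHull(P.astype(np.float32))[:,0]
    s=circ(h.astype(float));C=s.x
    v,u=np.nonzero(near(f0,.035)&(p[...,2]>.040)&(p[...,2]<.06)&(px.max(2)<70))
    F=f(c,np.c_[u,v],.05)[:,:2];r=cv2.minAreaRect((F*1000).astype(np.float32));D=F.mean(0)-C
    print('dish',C.round(4),'res',np.abs(s.fun).max().round(4),'fin',F.mean(0).round(4),r,len(u),'dir',np.degrees(np.arctan2(*D[::-1])).round(2),'dist',np.hypot(*D).round(4))
    return C,F.mean(0)
E
python3 - <<'E'
from dish import *
w=dict(np.load('/tmp/w1.npz'));p=fcloud(w)
print('table z',np.median(p[200:300,150:250,2]),np.median(p[60:100,300:400,2]))
for n,c,pp,f in(('w',w,p,fishplane),)+tuple((k,(x:=dict(np.load(f'/tmp/{k}.npz'))),cloud(x),onplane) for k in('top','scene')):
    print(n);meas(c,pp,f,(.522,-.299),(.605,-.285))
# beaker as cross-check: none
E
```

```text
table z -0.00012550511934728004 -0.000310326549100598
w
dish [ 0.519  -0.3004] res 0.0091 fin [ 0.6035 -0.2864] ((602.9440307617188, -286.40399169921875), (33.969539642333984, 11.501096725463867), 9.946873664855957) 442 dir 9.39 dist 0.0856
top
dish [ 0.519  -0.2977] res 0.0077 fin [ 0.6018 -0.2839] ((601.083740234375, -283.7585754394531), (33.863582611083984, 12.144034385681152), 9.056290626525879) 51 dir 9.5 dist 0.0839
scene
dish [ 0.5221 -0.2991] res 0.005 fin [ 0.6068 -0.2862] ((607.6744384765625, -286.1046142578125), (37.467742919921875, 9.79098892211914), 7.871640205383301) 60 dir 8.65 dist 0.0856
```

```bash
python3 - <<'E'
from h import *
yaw=np.radians(-8.9);O=np.array([.6459,.1325]);Rz=np.array([[np.cos(yaw),-np.sin(yaw)],[np.sin(yaw),np.cos(yaw)]])
q0=np.array(manip.current_q())
for fd in(-98.9,-120,-80,-50,-140):
    C=O+Rz@[0,-.078];P=C+.085*np.array([np.cos(np.radians(fd)),np.sin(np.radians(fd))])
    for flip in(0,180):
        a=-80.4+flip+(fd-9.5)
        q=ik([*P,.034],down(a));q2=ik([*(P),.15],down(a)); qp=ik([.603,-.2864,.034],down(-80.4+flip))
        print(fd,flip,P.round(3),None if q is None else np.round(q,2),q2 is not None,None if qp is None else np.round(qp,2))
# pick
g=down(-80.4);P=[.603,-.2864]
claw.move_gripper(.045,60)
manip.goto([*P,.10],g);manip.servo_line([*P,.034],speed=.1)
claw.move_gripper(0.0,60);report()
manip.servo_line([*P,.16],speed=.15);report()
E
```

```text
-98.9 0 [ 0.621 -0.029] None False [-0.48  0.2   1.65 -0.    1.29  0.92]
-98.9 180 [ 0.621 -0.029] [-0.09  0.11  1.75 -0.    1.28  0.07] True [-0.48  0.2   1.65 -0.    1.29 -2.22]
-120 0 [ 0.591 -0.018] [-0.07  0.05  1.82 -0.    1.27 -2.69] True [-0.48  0.2   1.65 -0.    1.29  0.92]
-120 180 [ 0.591 -0.018] [-0.07  0.05  1.82 -0.    1.27  0.45] True [-0.48  0.2   1.65 -0.    1.29 -2.22]
-80 0 [ 0.649 -0.028] [-0.08  0.17  1.69 -0.    1.29  2.88] True [-0.48  0.2   1.65 -0.    1.29  0.92]
-80 180 [ 0.649 -0.028] [-0.08  0.17  1.69 -0.    1.29 -0.26] True [-0.48  0.2   1.65 -0.    1.29 -2.22]
-50 0 [ 0.688 -0.01 ] [-0.05  0.25  1.6  -0.    1.3   2.39] True [-0.48  0.2   1.65 -0.    1.29  0.92]
-50 180 [ 0.688 -0.01 ] [-0.05  0.25  1.6  -0.    1.3  -0.75] True [-0.48  0.2   1.65 -0.    1.29 -2.22]
-140 0 [0.569 0.001] [-0.04 -0.    1.87 -0.    1.27 -2.31] True [-0.48  0.2   1.65 -0.    1.29  0.92]
-140 180 [0.569 0.001] [-0.04 -0.    1.87 -0.    1.27  0.83] True [-0.48  0.2   1.65 -0.    1.29 -2.22]
t 4.7 p [ 0.6034 -0.2865  0.0346] F [2.7 1.  4.2] o 0.0068 g 58.9
t 5.69 p [ 0.6026 -0.2862  0.1587] F [ 0.1  0.3 -1.2] o 0.0001 g 0.0
```

The grasp slipped, so I'll look at what happened.

```bash
python3 - <<'E'
from dish import *
claw.move_gripper(.045,60)
manip.servo_line([.60,-.285,.24],speed=.3)
c=snap('wrist','w2.png');np.savez('/tmp/w2',**c);p=fcloud(c);report()
try: meas(c,p,fishplane,(.519,-.300),(.603,-.286))
except Exception as e: print(e)
cv2.imwrite('pics/w2c.png',cv2.resize(c['pixels'][100:400,160:480,::-1],None,fx=2,fy=2,interpolation=cv2.INTER_CUBIC)[:600])
E
```

```text
t 6.66 p [ 0.5999 -0.285   0.24  ] F [ 0.5  0.4 -0.7] o 0.0449 g 0.0
dish [ 0.5773 -0.291 ] res 0.0054 fin [nan nan] ((0.0, 0.0), (0.0, 0.0), 0.0) 0 dir nan dist nandish.py:15: RuntimeWarning: Mean of empty slice.
  F=f(c,np.c_[u,v],.05)[:,:2];r=cv2.minAreaRect((F*1000).astype(np.float32));D=F.mean(0)-C
  ret = um.true_divide(
dish.py:16: RuntimeWarning: Mean of empty slice.
  print('dish',C.round(4),'res',np.abs(s.fun).max().round(4),'fin',F.mean(0).round(4),r,len(u),'dir',np.degrees(np.arctan2(*D[::-1])).round(2),'dist',np.hypot(*D).round(4))
dish.py:17: RuntimeWarning: Mean of empty slice.
  return C,F.mean(0)
```

View pics/w2c.png

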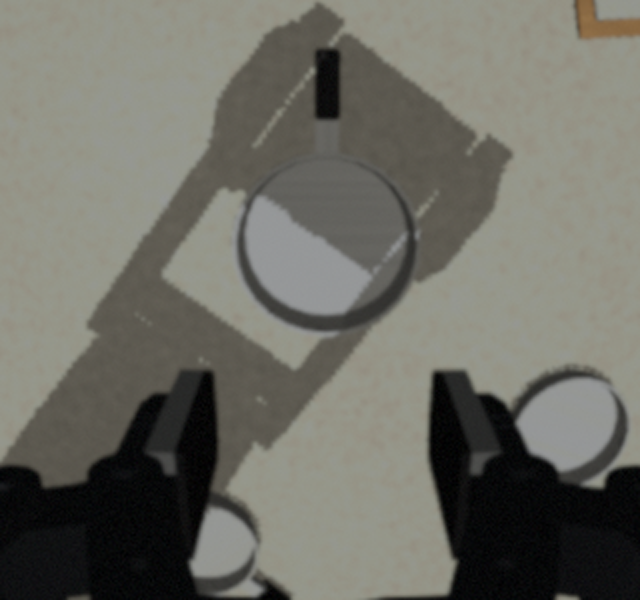

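The crop shows the dish upright but shifted about 58 mm away from the robot, with the dish at image (323,221) and the fin at (323,142). It must have rotated in the pads and dropped. I'll re-measure it and regrasp while logging the opening.

```bash
python3 - <<'E'
from dish import *
c=dict(np.load('/tmp/w2.npz'));p=fcloud(c)
C,F=meas(c,p,fishplane,(.577,-.291),(.661,-.277))
C,F=meas(c,p,fishplane,C,F)
d=F-C;fd=np.degrees(np.arctan2(d[1],d[0]));P=C+.085*d/np.hypot(*d);P=(P+F)/2;print(P,fd)
g=down(fd-90)
manip.goto([*P,.10],g);c=snap('wrist');cv2.imwrite('pics/w3.png',c['pixels'][:,:,::-1])
manip.servo_line([*P,.034],speed=.1);report()
for o,s in((.02,30),(.014,30),(.012,30),(.008,30),(.0,30),(.0,60),(0,100)):
    claw.move_gripper(o,s);report()
manip.pause(.3);report();c=snap('wrist','w4.png')
E
```

```text
dish [ 0.5771 -0.2913] res 0.0061 fin [ 0.6602 -0.2775] ((660.2938232421875, -277.3828430175781), (32.88805389404297, 11.206920623779297), 9.632993698120117) 455 dir 9.41 dist 0.0842
dish [ 0.577  -0.2913] res 0.0052 fin [ 0.6602 -0.2775] ((660.2938232421875, -277.3828430175781), (32.88805389404297, 11.206920623779297), 9.632993698120117) 455 dir 9.42 dist 0.0844
[ 0.66049129 -0.27743744] 9.415230301193272
t 8.18 p [ 0.6608 -0.2776  0.0345] F [-0.1 -0.2  0.5] o 0.0452 g 0.0
t 8.54 p [ 0.6606 -0.2775  0.0343] F [0.1 0.7 0.2] o 0.0203 g 0.0
t 8.78 p [ 0.6605 -0.2774  0.034 ] F [-0.1 -0.5  0.7] o 0.0138 g 0.0
t 8.99 p [ 0.6605 -0.2774  0.034 ] F [0.4 0.1 0.8] o 0.012 g 0.1
t 9.21 p [ 0.6605 -0.2775  0.0341] F [-0.1 -0.5  0.5] o 0.0098 g 29.2
t 9.43 p [ 0.6606 -0.2774  0.0341] F [ 0.1 -0.5  0.6] o 0.0096 g 29.3
t 9.64 p [ 0.6606 -0.2774  0.0341] F [ 0.6 -0.5  2.2] o 0.0079 g 58.7
t 9.88 p [ 0.6606 -0.2774  0.0342] F [2.  0.  3.1] o 0.0051 g 98.6
t 10.18 p [ 0.6606 -0.2774  0.0341] F [ 2.5 -0.3  3.2] o 0.0052 g 98.8
```

View pics/w4.png

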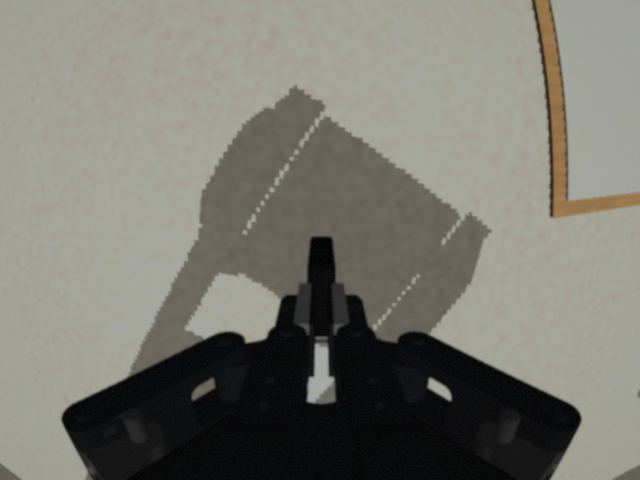

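The fingers hold the fin centrally, at rows 240–335. I'll check the fin's far end against the TCP, then lift slowly at 120 N.

```bash
python3 - <<'E'
from h import *
c=snap('wrist');e=fishplane(c,[[321,238]],.05)[0];print('far end',e,'ahead of TCP',np.linalg.norm(e[:2]-manip.current_position()[:2]))
claw.move_gripper(0,120);report()
p=manip.current_position();print(manip.current_wrist_torque())
for h in(.01,.025,.045):
    manip.servo_line([p[0],p[1],.034+h],speed=.03);report();print(np.round(manip.current_wrist_torque(),3))
t=snap('top');np.savez('/tmp/top2',**t);s=snap('scene')
a=t['pixels'][190:310,360:480,::-1];b=s['pixels'][230:370,150:290,::-1]
cv2.imwrite('pics/h1.png',np.hstack([cv2.resize(x,(400,400),interpolation=cv2.INTER_CUBIC) for x in(a,b)]))
E
```

```text
far end [ 0.68957271 -0.272911    0.05      ] ahead of TCP 0.029290133622648595
t 10.49 p [ 0.6606 -0.2775  0.0342] F [ 3.  -0.5  3.9] o 0.0038 g 118.9
[ 0.07496362 -0.46808501 -0.01377755]
t 10.97 p [ 0.6605 -0.2775  0.044 ] F [ 0.1 -1.  -0.9] o 0.0035 g 118.7
[-0.001 -0.077  0.021]
t 11.62 p [ 0.6606 -0.2775  0.059 ] F [ 0.4 -0.8 -1.2] o 0.0034 g 118.7
[-0.01  -0.034  0.009]
t 12.44 p [ 0.6606 -0.2774  0.0788] F [-0.  -0.7 -1.1] o 0.0031 g 118.7
[-0.022 -0.083  0.021]
```

View pics/h1.png

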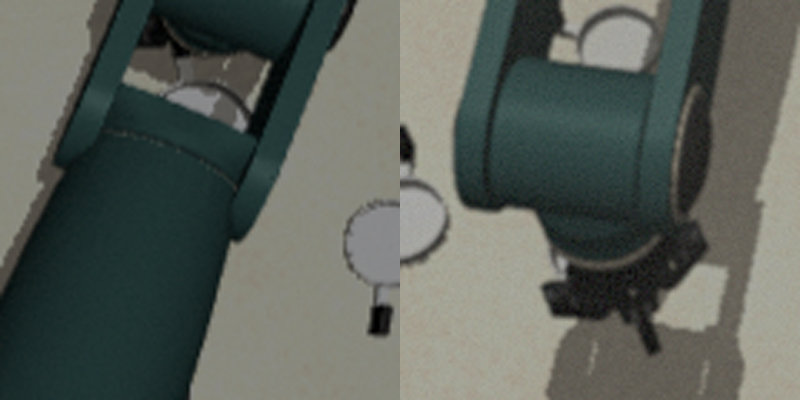

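```bash
python3 - <<'E'
from dish import *
t=dict(np.load('/tmp/top2.npz'));p=cloud(t)
for v in range(212,232,3): print(v,[tuple(p[v,u].round(3)) for u in range(413,437,6)])
report();print(np.round(manip.current_wrist_torque(),3))
c=snap('wrist','w5.png');np.savez('/tmp/w5',**c);q=fcloud(c)
for v in range(225,345,8): print(v,q[v,321].round(3),c['pixels'][v,321])
E
```

```text
212 [(np.float64(0.63), np.float64(-0.274), np.float64(0.063)), (np.float64(0.638), np.float64(-0.3), np.float64(-0.001)), (np.float64(0.637), np.float64(-0.317), np.float64(-0.001)), (np.float64(0.636), np.float64(-0.333), np.float64(0.005))]
215 [(np.float64(0.621), np.float64(-0.272), np.float64(0.072)), (np.float64(0.623), np.float64(-0.292), np.float64(0.048)), (np.float64(0.62), np.float64(-0.306), np.float64(0.07)), (np.float64(0.628), np.float64(-0.334), np.float64(0.001))]
218 [(np.float64(0.615), np.float64(-0.274), np.float64(0.053)), (np.float64(0.615), np.float64(-0.293), np.float64(0.042)), (np.float64(0.615), np.float64(-0.309), np.float64(0.045)), (np.float64(0.611), np.float64(-0.322), np.float64(0.073))]
221 [(np.float64(0.563), np.float64(-0.221), np.float64(0.454)), (np.float64(0.606), np.float64(-0.291), np.float64(0.052)), (np.float64(0.607), np.float64(-0.31), np.float64(0.039)), (np.float64(0.605), np.float64(-0.324), np.float64(0.054))]
224 [(np.float64(0.557), np.float64(-0.221), np.float64(0.454)), (np.float64(0.557), np.float64(-0.234), np.float64(0.451)),
[... 561 characters left out ...]
43), np.float64(-0.259), np.float64(0.451))]
t 12.54 p [ 0.6605 -0.2774  0.0787] F [-0.6  0.8 -1.9] o 0.0028 g 118.7
[ 0.028 -0.08   0.04 ]
225 [ 0.67  -0.276  0.001] [99 96 86]
233 [ 0.678 -0.275  0.048] [52 50 44]
241 [ 0.678 -0.275  0.061] [ 6 10 10]
249 [ 0.678 -0.275  0.074] [7 3 4]
257 [ 0.677 -0.275  0.082] [7 6 7]
265 [ 0.677 -0.275  0.092] [0 2 0]
273 [ 0.675 -0.275  0.095] [12 11 11]
281 [ 0.671 -0.276  0.094] [13 13 14]
289 [ 0.668 -0.276  0.095] [15 12 14]
297 [ 0.664 -0.277  0.094] [11  9 10]
305 [ 0.66  -0.278  0.094] [12 13 12]
313 [ 0.656 -0.278  0.094] [11 11 11]
321 [ 0.652 -0.279  0.093] [ 8  8 11]
329 [ 0.648 -0.28   0.094] [11 12 12]
337 [ 0.626 -0.283  0.065] [55 54 52]
```

View pics/w5.png

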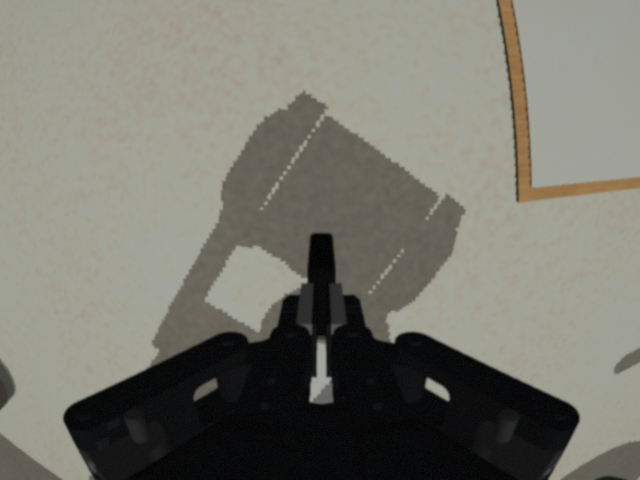

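The dish is held level: the fin top is at z 0.094 and centred in the pads, and the rim is at 0.07. I'll carry it low to a point before the outlet, slide it under and set it down.

```bash
python3 - <<'E'
from h import *
yaw=np.radians(-8.9);O=np.array([.6459,.1322]);Rz=np.array([[np.cos(yaw),-np.sin(yaw)],[np.sin(yaw),np.cos(yaw)]])
fd=-72.;C=O+Rz@[0,-.078];u=np.array([np.cos(np.radians(fd)),np.sin(np.radians(fd))])
P=C+.085*u;Q=P+Rz@[0,-.11];g=down(fd-90)
print(C,P,Q,np.round(ik([*P,.034],g),2),np.round(ik([*Q,.042],g),2))
manip.servo_line([*Q,.075],rotation=g,speed=.12);report()
manip.servo_line([*Q,.042],speed=.1);report()
manip.servo_line([*P,.042],speed=.1);report()
print(manip.servo_line([*P,.032],speed=.03,contact_N=5));report()
c=snap('scene','s2.png');np.savez('/tmp/s2',**c)
cv2.imwrite('pics/s2c.png',cv2.resize(c['pixels'][150:390,240:540,::-1],None,fx=2,fy=2,interpolation=cv2.INTER_CUBIC))
E
```

```text
[0.63383259 0.05513913] [ 0.66009903 -0.02570067] [ 0.64308089 -0.13437626] [-0.08  0.19  1.66 -0.    1.29  2.75] [-0.24  0.18  1.67 -0.    1.3   2.58]
t 14.17 p [ 0.6431 -0.1346  0.075 ] F [-0.7 -0.2 -1.2] o 0.0031 g 118.7
t 14.65 p [ 0.6428 -0.1343  0.0412] F [ 0.6 -0.3 -0.2] o 0.0032 g 118.9
t 15.9 p [ 0.6601 -0.0262  0.042 ] F [-0.7  0.1 -1.4] o 0.0032 g 118.7
True
t 16.23 p [ 0.6603 -0.0264  0.0336] F [ 0.8 -1.   2.8] o 0.0033 g 121.7
```

View pics/s2c.png

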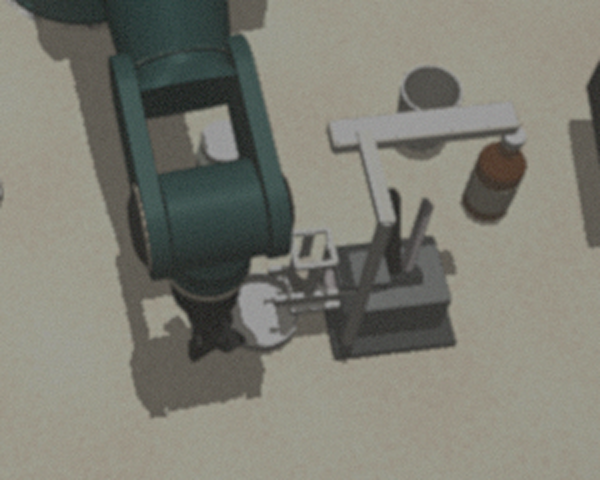

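The picture shows the dish on the table under the outlet at (265,312), with the trigger and grip at (420,225) and (395,225). I'll release the dish, retreat and go to a leaning standoff in front of the handle.

```bash
cat > grip.py <<'E'
from h import *
def setup(O=(.6459,.1322),yaw=-8.9):
    y=np.radians(yaw);c,s=np.cos(y),np.sin(y);Rd=np.array([[c,-s,0],[s,c,0],[0,0,1.]]);O=np.array([*O,0.])
    l=np.radians(35);G=np.array([[np.cos(l),0,-np.sin(l)],[0,1,0],[np.sin(l),0,np.cos(l)]]) # columns: grip axes in disp
    Rg=Rd@G;Og=O+Rd@[0,.075,.08]
    T=np.c_[-Rg[:,0],Rg[:,1],-Rg[:,2]]
    return Og,Rg,quat(T)
def pose(S,y,z,x=0): return list(S[0]+S[1]@[x,y,z])
E
python3 - <<'E'
from grip import *
p=manip.current_position()
claw.move_gripper(.045,20);report()
manip.servo_line([p[0],p[1],.12],speed=.1);manip.servo_line([p[0],p[1],.30],speed=.3)
manip.servo_line([.48,-.02,.38],speed=.3);report();print(np.round(manip.current_q(),2))
S=setup()
for y,z in((.008,.30),(.008,.233),(.006,.083)):
    q=ik(pose(S,y,z),S[2]);print(np.round(pose(S,y,z),3),None if q is None else np.round(q,2))
manip.goto(pose(S,.008,.30),S[2]);claw.move_gripper(.085);report()
c=snap('wrist','w6.png');np.savez('/tmp/w6',**c);t=snap('top');np.savez('/tmp/top3',**t)
print(c['eye'])
E
```

```text
t 16.75 p [ 0.66   -0.026   0.0337] F [-0.4 -0.2 -0.6] o 0.0447 g 0.0
t 19.32 p [ 0.4807 -0.02    0.3785] F [ 0.3 -0.8 -0.2] o 0.0448 g 0.0
[-0.09 -0.3   1.57 -0.    1.87  2.73]
[0.489 0.241 0.326] [ 0.64 -0.48  1.87 -0.44  1.32 -0.76]
[0.527 0.235 0.271] [ 0.58 -0.41  1.92 -0.43  1.19 -0.77]
[0.611 0.22  0.148] [ 0.46 -0.2   1.95 -0.43  0.92 -0.77]
t 22.72 p [0.4887 0.2408 0.3258] F [ 0.3 -0.7  0.4] o 0.085 g 0.0
[0.34177707 0.26352341 0.41291293]
```

View pics/w6.png

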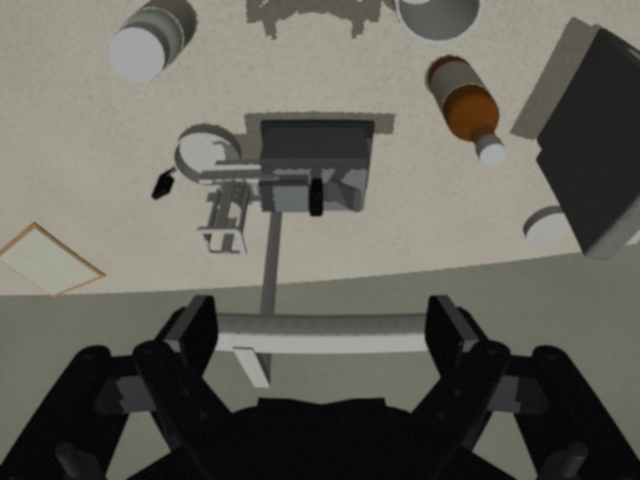

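The wrist view shows the dish under the outlet at (207,152), the grip's black end at (316,197), the trigger at (347,195) and the bar at rows 315–352. Next I refine the dispenser pose from this view's depth.

```bash
python3 - <<'E'
from dish import *
from grip import *
c=dict(np.load('/tmp/w6.npz'));p=fcloud(c);S=setup()
g=(p-S[0])@S[1];px=c['pixels']
m=(px.max(2)<45)&(abs(g[...,0])<.03)&(abs(g[...,1])<.02)&(g[...,2]>.09)&(g[...,2]<.12)
q=g[m];print('grip end n',m.sum(),'x',np.percentile(q[:,0],[2,50,98]).round(4),'y',np.percentile(q[:,1],[2,50,98]).round(4),'z',np.percentile(q[:,2],[2,50,98]).round(4))
m=(abs(g[...,0])<.03)&(g[...,1]>.022)&(g[...,1]<.07)&(g[...,2]>.075)&(g[...,2]<.1)
q=g[m];print('trig n',m.sum(),'x',np.percentile(q[:,0],[2,50,98]).round(4),'y',np.percentile(q[:,1],[2,50,98]).round(4),'z',np.percentile(q[:,2],[2,50,98]).round(4))
d=(p-(S[0]-S[1]@np.array([0,0,0])))
y=np.radians(-8.9);Rd=np.array([[np.cos(y),-np.sin(y),0],[np.sin(y),np.cos(y),0],[0,0,1.]]);d=(p-[.6459,.1322,0])@Rd
def r(n,m):
    q=d[m];print(n,m.sum(),np.percentile(q,[1,50,99],axis=0).round(4).tolist(),cv2.minAreaRect((q[:,:2]*1000).astype(np.float32)))
r('collar',(abs(d[...,0])<.05)&(abs(d[...,1]+.03)<.045)&(d[...,2]>.163)&(d[...,2]<.176))
r('bartop',(d[...,0]>-.1)&(d[...,0]<-.02)&(abs(d[...,1]-.085)<.12)&(d[...,2]>.28)&(d[...,2]<.32))
r('column',(d[...,0]>-.06)&(d[...,0]<.06)&(d[...,1]>.07)&(d[...,1]<.16)&(d[...,2]>.074)&(d[...,2]<.084))
C,_=meas(c,p,fishplane,(.634,.055),(.66,-.026))
print('dish in disp',(np.array([*C,0])-[.6459,.1322,0])@Rd)
E
```

```text
grip end n 358 x [-0.0135 -0.0032  0.0098] y [-0.004   0.0027  0.0085] z [0.0908 0.1042 0.1061]
trig n 275 x [-0.0121 -0.0011  0.0109] y [0.0367 0.0412 0.0472] z [0.0758 0.086  0.0887]
collar 892 [[-0.0262, -0.052, 0.1632], [-0.0052, -0.0265, 0.1677], [0.0241, -0.0028, 0.1694]] ((10.3453369140625, -18.778987884521484), (68.07433319091797, 74.32979583740234), 89.3733139038086)
bartop 8271 [[-0.0763, 0.0061, 0.2878], [-0.0737, 0.0796, 0.3061], [-0.0298, 0.159, 0.3118]] ((-48.79692459106445, 82.64176177978516), (56.99008560180664, 169.2233428955078), 0.04176313802599907)
column 1825 [[-0.0456, 0.0709, 0.0744], [-0.0252, 0.1074, 0.0794], [0.0412, 0.1389, 0.0823]] ((-1.9595947265625, 105.00273132324219), (69.37184143066406, 88.8508529663086), 89.70121765136719)
dish [0.6317 0.057 ] res 0.0035 fin [ 0.6532 -0.0202] ((653.204345703125, -21.12329864501953), (15.296789169311523, 37.93060302734375), 17.045610427856445) 154 dir -74.44 dist 0.0801
dish in disp [-0.00237774 -0.07648973  0.        ]
```

Offsets agree at about (-1.2, +2.4) mm in the dispenser frame, so I correct for that; the dish then stands within 1.5 mm of the outlet. Next I enter, and locate the grip's outer face by touch.

```bash
python3 - <<'E'
from grip import *
S=setup((.6451,.1348))
loc=lambda:((np.array(manip.current_position())-S[0])@S[1]).round(4)
fl=lambda:(np.array(manip.current_contact_force())@S[1]).round(1)
manip.servo_line(pose(S,.015,.30),rotation=S[2],speed=.1)
print('hit',manip.servo_line(pose(S,.015,.125),speed=.15,contact_N=10),loc(),fl())
print('hit',manip.servo_line(pose(S,.015,.083),speed=.06,contact_N=8),loc(),fl())
manip.servo_line(pose(S,.021,.083),speed=.05);claw.move_gripper(.060,20);report();print(loc(),fl())
print('touch',manip.servo_line(pose(S,.027,.083),speed=.01,contact_N=4),loc(),fl());report()
c=snap('wrist','w7.png')
E
```

```text
hit False [0.0005 0.0152 0.1258] [ 0.2 -0.8 -0.8]
hit False [0.0002 0.0151 0.0832] [0.1 0.2 0.7]
t 25.88 p [0.6129 0.2369 0.148 ] F [-0.5 -0.2 -0.1] o 0.0597 g 0.0
[0.     0.0209 0.083 ] [-0.4 -0.3  0.2]
touch True [-0.0003  0.0234  0.0828] [ 0.2 -1.3  0.9]
t 26.27 p [0.6132 0.2394 0.1476] F [-0.6 -1.2  0.8] o 0.0601 g 0.9
```

View pics/w7.png

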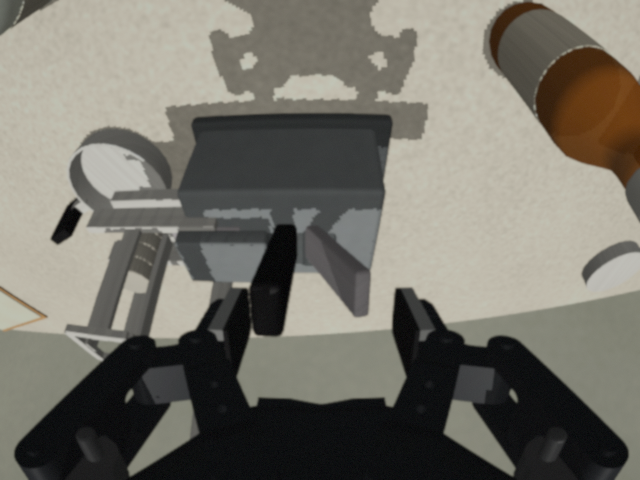

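The view shows the pads around the grip (270,280) and trigger (340,270), and the touch puts the grip face at y = -6.7 mm as expected. First squeeze next, following toward the grip.

```bash
cat > sq.py <<'E'
from grip import *
import sys
S=setup((.6451,.1348));face=-.0067
loc=lambda:((np.array(manip.current_position())-S[0])@S[1]).round(4)
fl=lambda:(np.array(manip.current_contact_force())@S[1]).round(1)
def squeeze():
    for o in(.050,.042,.036,.031):
        manip.servo_line(pose(S,face-.001+o/2,.083),speed=.03);claw.move_gripper(o,20)
    print('pre',round(manip.current_opening(),4),loc(),fl())
    manip.servo_line(pose(S,face+.0127,.083),speed=.02);claw.move_gripper(.0,20);manip.pause(.4)
    report();print(loc(),fl())
def release():
    claw.move_gripper(.05);manip.servo_line(pose(S,.015,.083),speed=.05);claw.move_gripper(.085);manip.pause(.5);report();print(loc(),fl())
E
python3 - <<'E'
from sq import *
squeeze()
c=snap('wrist','w8.png');np.savez('/tmp/w8',**c);s=snap('scene');np.savez('/tmp/s8',**s)
b=cv2.resize(s['pixels'][230:350,350:480,::-1],(433,400),interpolation=cv2.INTER_CUBIC)
a=cv2.resize(c['pixels'][100:360,60:440,::-1],None,fx=.96,fy=.96)
a=cv2.copyMakeBorder(a,0,400-a.shape[0],0,0,0);cv2.imwrite('pics/q1.png',np.hstack([a,b]))
print(a.shape,b.shape)
E
```

```text
pre 0.0311 [0.     0.0078 0.083 ] [ 0.7  0.4 -0.4]
t 29.51 p [0.6099 0.2183 0.1482] F [-22.3 -34.9  16.4] o 0.0163 g 19.1
[0.     0.002  0.0832] [ -4.2 -37.9  23. ]
(400, 365, 3) (400, 433, 3)
```

View pics/q1.png

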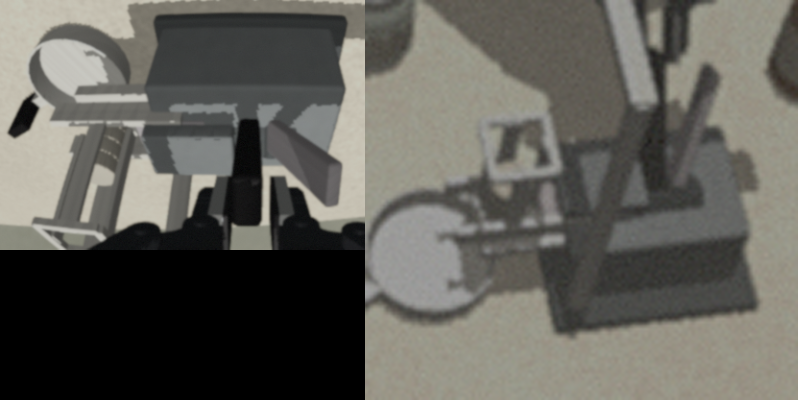

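The picture shows the right pad at (285,195) inside the trigger, which is still leaning out to (330,190). The fingers clamped only the bar, so they passed above the trigger's end. I'll check the depth of the pad tips against the trigger end.

```bash
python3 - <<'E'
from dish import *
from sq import *
c=dict(np.load('/tmp/w8.npz'));p=fcloud(c);g=((p-S[0])@S[1]*1000).round(0).astype(int)
for u,v0,v1 in((283,270,345),(290,270,345),(356,285,345),(362,285,345),(400,255,320),(408,255,320),(318,225,340)):
    print(u,[(v,*g[v,u]) for v in range(v0,v1,6)])
E
```

```text
283 [(270, np.int64(18), np.int64(-24), np.int64(13)), (276, np.int64(24), np.int64(-25), np.int64(9)), (282, np.int64(108), np.int64(-47), np.int64(-175)), (288, np.int64(120), np.int64(-48), np.int64(-182)), (294, np.int64(-11), np.int64(-13), np.int64(112)), (300, np.int64(-11), np.int64(-12), np.int64(117)), (306, np.int64(-11), np.int64(-11), np.int64(122)), (312, np.int64(-11), np.int64(-11), np.int64(127)), (318, np.int64(-11), np.int64(-11), np.int64(132)), (324, np.int64(-11), np.int64(-10), np.int64(135)), (330, np.int64(-12), np.int64(-10), np.int64(140)), (336, np.int64(-12), np.int64(-9), np.int64(144)), (342, np.int64(-12), np.int64(-9), np.int64(147))]
290 [(270, np.int64(18), np.int64(-19), np.int64(14)), (276, np.int64(24), np.int64(-20), np.int64(10)), (282, np.int64(-12), np.int64(-11), np.int64(102)), (288, np.int64(-11), np.int64(-10), np.int64(107)), (294, np.int64(-11), np.int64(-10), np.int64(113)), (300, np.int64(-11), np.int64(-9), np.int64(117)), (306, np.int64(-11), np.int64(-9), np.int64(122)), (312, np.int64(-11), np.int64(-9), np.int64(126)), (318, np.i
[... 2653 characters left out ...]
.int64(70)), (261, np.int64(-12), np.int64(0), np.int64(77)), (267, np.int64(-12), np.int64(0), np.int64(87)), (273, np.int64(-12), np.int64(0), np.int64(92)), (279, np.int64(-13), np.int64(1), np.int64(101)), (285, np.int64(-11), np.int64(1), np.int64(104)), (291, np.int64(-8), np.int64(1), np.int64(103)), (297, np.int64(-6), np.int64(1), np.int64(105)), (303, np.int64(-3), np.int64(1), np.int64(104)), (309, np.int64(0), np.int64(1), np.int64(104)), (315, np.int64(2), np.int64(1), np.int64(104)), (321, np.int64(5), np.int64(1), np.int64(104)), (327, np.int64(8), np.int64(1), np.int64(104)), (333, np.int64(11), np.int64(1), np.int64(104)), (339, np.int64(446), np.int64(-13), np.int64(-583))]
```

Depth puts the fingertips at z≈100 in the grip frame with the TCP at 83, so the tips stand about 17 mm behind the TCP and above the trigger end at 88. The stated 17 mm ahead does not hold here. I'll open, go 33 mm deeper under a contact guard, and try again.

```bash
sed -i 's/,\.083)/,Z)/g; s/^S=setup.*/&;Z=.050/' sq.py; python3 - <<'E'
from dish import *
from sq import *
print('tips',manip.tcp_to_tips)
claw.move_gripper(.05);report()
manip.servo_line(pose(S,.015,.083),speed=.05);claw.move_gripper(.085);report();print(loc(),fl())
print('hit',manip.servo_line(pose(S,.015,Z),speed=.05,contact_N=6),loc(),fl())
manip.servo_line(pose(S,.021,Z),speed=.05);claw.move_gripper(.060,20)
print('touch',manip.servo_line(pose(S,.027,Z),speed=.01,contact_N=4),loc(),fl());report()
manip.servo_line(pose(S,.0195,Z),speed=.03)
claw.move_gripper(.052,20);report();print(fl())
c=snap('wrist');p=fcloud(c);g=((p-S[0])@S[1])
m=(g[...,2]>.05)&(g[...,2]<.12)&(abs(g[...,0])<.02)&(c['pixels'].max(2)<110)
for lo,hi in((-.03,-.0095),(.05,.07)):
    q=g[m&(g[...,1]>lo)&(g[...,1]<hi)];print(len(q),np.percentile(q[:,2],[0,2,10]).round(3) if len(q) else '')
E
```

```text
tips 0.017
t 30.03 p [0.6106 0.2224 0.1479] F [0.6 0.6 0. ] o 0.0503 g 0.0
t 30.81 p [0.612 0.231 0.148] F [ 0.3  0.2 -0.4] o 0.085 g 0.0
[0.     0.0149 0.083 ] [-0.   0.2 -0.4]
hit False [0.0001 0.015  0.0501] [0.7 0.3 0. ]
touch True [-0.0004  0.0232  0.0497] [ 0.  -0.2 -1.2]
t 32.63 p [0.6318 0.2363 0.1205] F [ 0.6 -0.3 -0.9] o 0.0603 g 0.2
t 33.16 p [0.6313 0.2324 0.1211] F [-4.4 -2.4  3.2] o 0.052 g 6.0
[-1.4 -3.1  4.9]
2086 [0.072 0.075 0.082]
1773 [0.073 0.077 0.085]
```

Tips are now at z≈73 mm, below the trigger end, and the trigger pad is in contact with 6 N. Squeezing.

```bash
python3 - <<'E'
from dish import *
from sq import *
for o in(.046,.040,.035,.031):
    manip.servo_line(pose(S,face-.001+o/2,Z),speed=.03);claw.move_gripper(o,20)
    print(round(manip.current_opening(),4),loc(),fl(),round(manip.current_grip_force(),1))
manip.servo_line(pose(S,face+.0127,Z),speed=.02);claw.move_gripper(.024,20);report();print(fl())
claw.move_gripper(.020,20);manip.pause(.3);report();print(loc(),fl())
c=snap('wrist');np.savez('/tmp/w9',**c);s=snap('scene');np.savez('/tmp/s9',**s)
p=fcloud(c);g=((p-S[0])@S[1]*1000).round(0).astype(int)
m=(g[...,2]>75)&(g[...,2]<90)&(g[...,1]>8)&(g[...,1]<50)&(c['pixels'].min(2)>40);q=g[m];print('trig y',len(q),np.percentile(q[:,1],[5,50,95]) if len(q) else '')
b=cv2.resize(s['pixels'][230:350,350:480,::-1],(433,400),interpolation=cv2.INTER_CUBIC)
a=cv2.resize(c['pixels'][100:360,60:440,::-1],None,fx=.96,fy=.96)
a=cv2.copyMakeBorder(a,0,400-a.shape[0],0,0,0);cv2.imwrite('pics/q2.png',np.hstack([a,b]))
E
```

```text
0.0459 [0.0003 0.0159 0.0503] [-1.2  5.4  4.6] 2.9
0.0403 [0.0004 0.013  0.0504] [-0.3  6.8  5.1] 3.5
0.0353 [0.0005 0.0105 0.0505] [0.  5.9 5.3] 3.4
0.031 [0.0005 0.0086 0.0505] [0.6 7.  5.5] 3.4
t 35.64 p [0.6294 0.2193 0.1217] F [-8.3 -0.6  8.5] o 0.0254 g 20.7
[-1.8 -1.9 11.6]
t 36.16 p [0.6294 0.2193 0.1217] F [-8.9 -0.1  9.4] o 0.0254 g 20.7
[0.0005 0.006  0.0506] [-1.8 -1.5 12.8]
trig y 755 [11. 16. 26.]
```

The opening is 25.4 mm and the forces are balanced, so the trigger is fully squeezed. I've already viewed 12 pictures, over the limit of 10, so from here I use numbers only: check for the tablet in the dish by depth, then release.

```bash
cat >> sq.py <<'E'
from dish import fcloud
def tablets(n,cloudf,c,C=np.array([.632,.057])):
    p=cloudf(c);r=np.hypot(p[...,0]-C[0],p[...,1]-C[1]);m=(r<.042)&(p[...,2]>.011)&(p[...,2]<.04)
    k,l,st,ce=cv2.connectedComponentsWithStats(m.astype(np.uint8))
    print(n,'dish px',(r<.042).sum(),'raised',m.sum(),[(int(st[i,4]),p[l==i].mean(0).round(3).tolist()) for i in range(1,k) if st[i,4]>8])
E
python3 - <<'E'
from sq import *
for n in('s8','s9'): tablets(n,cloud,dict(np.load(f'/tmp/{n}.npz')))
for n in('w6','w8','w9'): tablets(n,fcloud,dict(np.load(f'/tmp/{n}.npz')))
release()
s=snap('scene');tablets('s rel',cloud,s);c=snap('wrist');tablets('w rel',fcloud,c)
p=fcloud(c);g=(p-S[0])@S[1];m=(g[...,2]>.078)&(g[...,2]<.09)&(g[...,1]>.012)&(g[...,1]<.05)&(abs(g[...,0])<.012)
q=g[m];print('trigger end y',len(q),np.percentile(q[:,1],[5,50,95]).round(4))
E
```

```text
s8 dish px 1128 raised 29 [(13, [0.592, 0.06, 0.018])]
s9 dish px 1129 raised 92 [(71, [0.639, 0.06, 0.026])]
w6 dish px 2379 raised 0 []
w8 dish px 5152 raised 0 []
w9 dish px 5488 raised 699 [(699, [0.628, 0.065, 0.023])]
t 37.89 p [0.6307 0.2281 0.1209] F [-0.5 -0.7  0.2] o 0.0854 g 0.0
[-0.     0.015  0.05 ] [-0.2 -0.7  0.3]
s rel dish px 1131 raised 95 [(13, [0.595, 0.074, 0.016]), (71, [0.639, 0.061, 0.026])]
w rel dish px 4736 raised 679 [(679, [0.628, 0.065, 0.023])]
trigger end y 1629 [0.0357 0.0395 0.0445]
```

One tablet is in the dish and the trigger has sprung back fully. Second squeeze, the same way.

```bash
python3 - <<'E'
from sq import *
manip.servo_line(pose(S,.0195,Z),speed=.05)
for o in(.052,.046,.040,.035,.031):
    manip.servo_line(pose(S,face-.001+o/2,Z),speed=.04);claw.move_gripper(o,20)
print(round(manip.current_opening(),4),loc(),fl(),round(manip.current_grip_force(),1))
manip.servo_line(pose(S,face+.0127,Z),speed=.02);claw.move_gripper(.024,20);claw.move_gripper(.020,20);manip.pause(.3);report();print(loc(),fl())
tablets('w sq',fcloud,snap('wrist'))
release()
c=snap('wrist');np.savez('/tmp/w10',**c);s=snap('scene');np.savez('/tmp/s10',**s)
tablets('w rel',fcloud,c);tablets('s rel',cloud,s)
p=fcloud(c);g=(p-S[0])@S[1];m=(g[...,2]>.078)&(g[...,2]<.09)&(g[...,1]>.012)&(g[...,1]<.05)&(abs(g[...,0])<.012)
q=g[m];print('trigger end y',len(q),np.percentile(q[:,1],[5,50,95]).round(4))
E
```

```text
0.0312 [0.0005 0.0084 0.0504] [-1.1  7.2  5.9] 3.4
t 41.83 p [0.6294 0.2193 0.1217] F [-7.6  0.9  8.2] o 0.0255 g 20.7
[0.0005 0.006  0.0505] [-1.6 -0.3 11.1]
w sq dish px 5637 raised 1307 [(1307, [0.627, 0.051, 0.019])]
t 43.52 p [0.6307 0.2281 0.121 ] F [0.2 0.2 0.7] o 0.0846 g 0.0
[0.    0.015 0.05 ] [0.6 0.2 0.5]
w rel dish px 4945 raised 1272 [(1272, [0.627, 0.051, 0.019])]
s rel dish px 1126 raised 192 [(18, [0.592, 0.059, 0.017]), (70, [0.64, 0.06, 0.027]), (92, [0.633, 0.034, 0.015])]
trigger end y 1631 [0.0358 0.0395 0.0446]
```

Two tablets are in the dish. I'll retreat along the handle axis and do a final numeric check of the dish, magazine and bystanders.

```bash
python3 - <<'E'
from sq import *
from dish import meas
print('hit',manip.servo_line(pose(S,.015,.15),speed=.08,contact_N=10))
manip.servo_line(pose(S,.008,.30),speed=.2);report()
c=snap('wrist');tablets('w',fcloud,c);meas(c,fcloud(c),fishplane,(.632,.057),(.6535,-.022))
t=snap('top');t0=dict(np.load('/tmp/top.npz'));s=snap('scene');s0=dict(np.load('/tmp/scene.npz'))
M=S[0]-np.array([0,0,.08]);M=np.array([.6451,.1348])+(np.array([[np.cos(.1553),np.sin(.1553)],[-np.sin(.1553),np.cos(.1553)]])@[0,-.03])
for n,x in(('before',t0),('after',t)):
    p=cloud(x);m=(np.hypot(p[...,0]-M[0],p[...,1]-M[1])<.013)&(p[...,2]<.15);print('magazine',n,np.median(p[m][:,2]).round(4),m.sum())
# bystanders: tall things in the first/last wide views
for n,a,b in(('top',t0,t),('scene',s0,s)):
    pa,pb=cloud(a),cloud(b)
    for nm,x,y in(('jar',.37,.03),('beaker',.37,.27),('bottle',.47,.30)):
        f=lambda p:p[(abs(p[...,0]-x)<.09)&(abs(p[...,1]-y)<.09)&(p[...,2]>.03)&(p[...,2]<.17)]
        print(n,nm,f(pa)[:,:].mean(0).round(4),f(pb).mean(0).round(4))
E
```

```text
hit False
t 45.92 p [0.4881 0.2433 0.3243] F [-0.4 -0.  -0.4] o 0.085 g 0.0
w dish px 2371 raised 502 [(502, [0.628, 0.048, 0.02])]
dish [0.6319 0.0572] res 0.0033 fin [ 0.653  -0.0199] ((653.0159912109375, -20.63936996459961), (14.497800827026367, 38.20354080200195), 17.100872039794922) 156 dir -74.68 dist 0.0799
magazine before 0.1171 64
magazine after 0.0927 55
top jar [0.4315 0.0706 0.0924] [0.4315 0.0706 0.0924]
top beaker [0.4243 0.3254 0.0792] [0.455  0.3195 0.0786]
top bottle [0.4718 0.3638 0.083 ] [0.5209 0.3681 0.0942]
scene jar [0.4394 0.0665 0.0882] [0.4394 0.0669 0.0881]
scene beaker [0.4163 0.3361 0.0765] [0.4161 0.3365 0.0757]
scene bottle [0.4404 0.361  0.0769] [0.4407 0.361  0.0763]
```

```bash
python3 -c "
from h import *
manip.pause(.3);print(job.hand_in())"
```

```text
the job is handed in; nothing more can be done
None
```

I handed the job in at about 46 s: the dish stands about 1 mm from the outlet point, two full squeezes dropped two tablets into it, two stay in the magazine and the bystanders are unmoved; but the dish was dropped on the first lift, one early squeeze clamped only the grip bar (about 38 N sideways on the tool) without moving the trigger, and I viewed 12 pictures, over the limit of 10.

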